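Gauge the sloping inlet tube and present the tip to the reader

TASK

Take the gauge rod with the round collar from the rack, slide it gently down the sloping guide tube of the inlet unit until its collar stops against the flared mouth, then draw it all the way out. Finish while still holding the gauge rod in the gripper, motionless and touching nothing else, with the rod level and its tip over the middle of the reader's round window, about 4 cm above the glass. Leave the plain push rod and all the other things where they are.

Things in the scene. Friction and masses are not known exactly. Their poses are not given: they have to be found in the camera images.
- gauge: Gauge rod, bare metal, 178 mm long, 80 to 170 g. Along its x, tip at +x: box handle 14 mm wide (y), 18 mm high (z) from x -88 to -8 mm with dark bands at the rear; round collar, diameter 30 mm, from -8 to 0; rod, diameter 8 mm, from 0 to 90. Origin: on the axis, at the collar's front face. Centre of mass at x -26. At the start it lies level in one of the rack's slots, z up, axis 55 mm above the table.
- gauge_tip (a point): The rounded tip of the gauge rod, 90 mm ahead of the collar's front face on the axis (same axes as the gauge rod).
- push_rod: Plain push rod lying in the other slot of the rack: the same handle, an 8 mm rod that ends 100 mm ahead of its origin, but no collar. Origin and axes as for the gauge rod (origin 8 mm ahead of the handle). To be left alone.
- rack: Dark grey plastic rack, fixed. Base 180 x 150 x 10 mm; two slots along its x at y +45 and -45 mm, either may hold the gauge. Each slot is two notched supports 10 mm thick, up to 65 mm high: at x -80 (under the handle's rear end) and x +60 (under the rod); between them the rod is free all round. Origin on the table; a lying rod's origin is at x 0, its tip points along the rack's +x.
- inlet: Sample inlet unit, fixed: white housing 230 (x) x 150 (y) x 80 mm high with blue strips; on top an aluminium post and a steel head block (up to 140 mm high) carry the sloping guide tube. Origin: centre of the underside, on the table. The tube's mouth faces its +x side.
- guide: Sloping steel guide tube on the inlet unit, fixed, 110 mm long, bore 13 mm, outside 20 mm, mouth flared to 21 mm inside, 28 mm outside. Slopes 30 degrees from the horizontal. Origin: centre of the mouth's rim, 160 mm above the table. z runs along the tube, out of the mouth and up: the gauge goes in along -z until the collar's front face meets the rim (tip 90 mm deep; bore free for 110 mm).
- reader: Optical reader, fixed: white box 100 x 100 x 50 mm with a round window on top. Origin: centre of the underside, on the table; z up.
- window (a point): Centre of the reader's round window (glass 48 mm across in a dark ring 60 mm across), on the glass, 56 mm above the table.
- vial_a: Small closed glass vial, 24 mm across, 50 mm high, between the inlet unit and the rack. Origin: centre of its underside. Bystander.
- vial_b: A like vial beyond the rack, on the reader's side. Bystander.
- beaker: Open glass beaker, 64 mm across, 80 mm high. Origin: centre of its underside. Bystander.
- mouse: Black computer mouse, 100 x 58 x 30 mm. Origin: centre of its underside. Bystander.
- driver: Screwdriver 180 mm long with a black handle, lying on the table. Bystander.
- jar: Amber glass jar with a white lid, 60 mm across, 85 mm high. Origin: centre of its underside. Bystander.
There are look-alikes about, which are no part of the job. There is more than one size of the rack; the one meant has the size given above.

How it is judged:
On the way, in this order (a step that is already met when the one before it is completed fails the run):
1. the gauge rod is down the guide tube with its collar stopped on the mouth (z of gauge in the frame of guide below 0.003 m and distance between gauge and guide below 0.007 m and z of gauge_tip in the frame of guide below -0.08 m and angle between the x axis of gauge and the z axis of guide, either way round below 0.09 rad), for 0.1 s.
2. the gauge rod is drawn out of the tube, held by the fingers (z of gauge_tip in the frame of guide above 0.005 m and contact force between gauge and the fingers above 0.5 N), for 0.1 s.
At the end, for the whole second after the job is handed in: The gripper still holds the gauge rod, motionless and touching nothing else; the rod is level within 7 degrees; its tip is within 18 mm of the window's centre sideways and 22 to 60 mm above the glass (horizontal distance between gauge_tip and window below 0.018 m and z of gauge_tip in the frame of window between 0.022 and 0.06 m and angle between gauge's own x axis and vertical between 1.44 and 1.7 rad and linear speed of gauge below 0.02 m/s and angular speed of gauge below 0.15 rad/s and contact force between gauge and the fingers above 0.5 N and contact force between gauge and reader below 0.2 N and contact force between gauge and rack below 0.2 N and contact force between gauge and inlet below 0.2 N and contact force between gauge and push_rod below 0.2 N and contact force between gauge and vial_a below 0.2 N and contact force between gauge and vial_b below 0.2 N and contact force between gauge and beaker below 0.2 N and contact force between gauge and mouse below 0.2 N and contact force between gauge and driver below 0.2 N and contact force between gauge and jar below 0.2 N); the arm keeps its last pose, push and grip.
It fails at once if the gauge rod is forced against the guide tube or the inlet unit (over 40 N) (contact force between gauge and inlet above 40 N).
It fails at once if the plain push rod or another bystander is disturbed (moved over 25 mm) (distance of any of push_rod, vial_a, vial_b, beaker, mouse, driver, jar from where it was at the start of the episode above 0.025 m).
It also fails if it takes over 54 s, if anything falls off the work surface, if the arm or the gripper's body presses on something with over 40 N, if the wrist force passes 120 N, or if a joint passes its speed limit or range.

ROBOT

A 6-joint arm with a two-finger parallel gripper is mounted at the origin on the work surface. World frame = base frame: x ahead of the robot, y to its left, z up, the work surface at z = 0. Lengths are in m, angles in rad, forces in N, time in s.
With the tool pointing down it reaches from about 0.25 to 0.775 m from the base axis. Payload 4 kg.
Tool frame: the origin (TCP) lies midway between the tips of the shut fingers; the grasp point (between the pads) lies 19 mm behind it; z points along the fingers, y is the line along which they close (so a half turn about z gives the same grasp; the last joint's range is limited). The gripper opens to 94 mm and grips with 3 to 60 N. Pads are 16 mm wide; open, the fingers measure 119 mm over their backs; the gripper's body (75 mm by 177 mm) begins 78 mm behind the grasp point.
Start: joints at [-1.37, 0.087, 1.371, -0, 1.684, -0.103], TCP at [0.165, -0.525, 0.206] pointing down, gripper open.
Joint ranges: [-3.1, 3.1], [-0.76, 2.03], [0.27, 2.55], [-1.08, 4.22], [0.17, 2.65], [-2.57, 2.57]. Speed limits (rad/s): [2.79, 2.79, 3.14, 3.14, 3.14, 3.14].

INTERFACE

Orientations are given as a unit quaternion [x, y, z, w].
In Python, from station import robot, optics, close_job gives the robot as it stands.
- The arm moves only by the shell command python3 -m jog 'ROWS' [OPENING]. ROWS is JSON, a list that holds one entry, the list of rows, each a list of 6 numbers: the shift along the tool's x, y, z in m, then the turn, a rotation vector about the tool's x, y, z in rad. In form: [[[dx, dy, dz, ax, ay, az], ...]]. A call has 1 to 10 rows; each row is the pose to reach, as a shift and turn from the pose commanded when the call began, along the tool's axes at that moment; what a row does not reach only later rows make up. A row lasts 1/8 s, in which the tool goes at most 62.5 mm and 10.7 degrees, less where a joint would pass 70% of its speed; a pose out of reach is approached as far as the arm can. A call with a gripper value outside its range is refused whole. OPENING is the opening, from 0 (shut) to 1 (fully open), set as the call begins (- or left out, the last holds). The fingers move at their own pace and stop on an object; the grip force is fixed at half the most. Time passes only in rows, so rows that repeat a pose let the fingers close. It gives the time, the measured TCP pose, the force, the opening and the grip force at its end, in the units of the state.
- robot.observe(): the state, without advancing time (a new reading comes with each control period).
- optics.get_image(name): name is "side" or "top" or "wrist"; returns a dict with "frame" (400x640x3 uint8, red, green, blue), "fov_y" (degrees; the focal length in pixels is half the picture's height over the tangent of half this angle, whatever the lens; pixels are square), "cx", "cy" (the principal point, pixels), "cam_to_world" (4x4, takes a point from camera to world coordinates); the wrist camera has in their place "T_tool_cam" (4x4, takes a point from camera to tool coordinates, whose origin is the TCP and whose axes are the flange's). Camera axes: x right, y up, looking along -z (the intrinsics and any distortion apply to the point x, -y, -z); pixel columns grow to the right and rows downward; lengths in m; the calibration is good to about 2 mm. A picture is of the moment at which its call begins: read the wrist's pose just before it. There is no depth.
- close_job(): hands the job in; it is judged then, once.
The state is a dict: "time_s": time; "joint_positions": joint angles; "joint_vel": joint speeds; "tau": joint torques, N m; "tool_pos": TCP position; "ee_rot": TCP orientation; "ft_force": force on the tool from outside, world axes, zero at the start; "wrist_torque": the same for the moment, N m; "opening": finger opening in m; "finger_force": force on a finger pad.
Only numpy, scipy, OpenCV 4.12 (cv2) and the standard library are available. Lean on these libraries where they do the work, as an engineer would, in place of code of your own. Each camera call takes 0.05 s, during which the arm holds its last target. There are 200 camera calls.

## Working session

There is one attempt and no reset: what is moved stays moved. The work goes in short steps, Python scripts to look and compute and a shell command to move; the robot and the scene stay as the last step left them, time stands still between calls to the robot, and variables do not carry over. Pictures are saved under pics/ and viewed, at most 10 in all, crops included, and the job is handed in when it is done.

```bash
mkdir -p pics; ls; python3 - <<'E'
from station import robot, optics
import cv2, numpy as np
s=robot.observe(); print({k:np.round(v,3).tolist() for k,v in s.items()})
for n in ["side","top","wrist"]:
    d=optics.get_image(n); cv2.imwrite(f"pics/{n}0.png",d["frame"][:,:,::-1])
    print(n,{k:(np.round(v,4).tolist()) for k,v in d.items() if k!="frame"})
E
```

```text
pics
{'time_s': 0.0, 'joint_positions': [-1.37, 0.088, 1.372, -0.0, 1.684, -0.103], 'joint_vel': [-0.0, -0.002, -0.001, 0.001, -0.0, -0.001], 'tau': [0.0, -34.018, -30.243, 0.072, 0.033, -0.0], 'tool_pos': [0.164, -0.524, 0.204], 'ee_rot': [0.988, 0.151, -0.0, -0.001], 'ft_force': [0.168, -0.56, -0.145], 'wrist_torque': [-0.034, 0.012, -0.022], 'finger_force': 0.0, 'opening': 0.094}
side {'fov_y': 46.7434, 'cx': 327.4611, 'cy': 196.1878, 'cam_to_world': [[-0.8391, 0.2718, -0.4711, -0.1301], [-0.5439, -0.4121, 0.731, 1.0417], [0.0045, 0.8696, 0.4937, 0.8035], [0.0, 0.0, 0.0, 1.0]]}
top {'fov_y': 54.9562, 'cx': 318.0172, 'cy': 202.9836, 'cam_to_world': [[0.0166, 0.9846, -0.1741, 0.3509], [-0.9999, 0.0168, 0.0002, 0.0341], [0.0031, 0.1741, 0.9847, 1.1215], [0.0, 0.0, 0.0, 1.0]]}
wrist {'fov_y': 69.2377, 'cx': 318.0443, 'cy': 196.8118, 'T_tool_cam': [[-0.0006, 0.9732, 0.2301, 0.0652], [1.0, 0.0006, 0.0001, 0.0], [0.0, 0.2301, -0.9732, -0.1794], [0.0, 0.0, 0.0, 1.0]]}
```

View pics/top0.png

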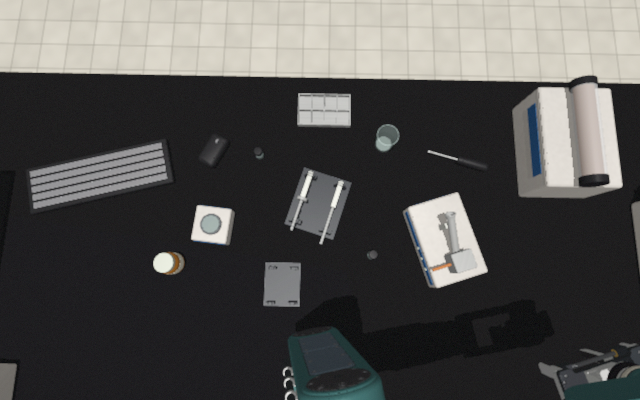

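View pics/side0.png

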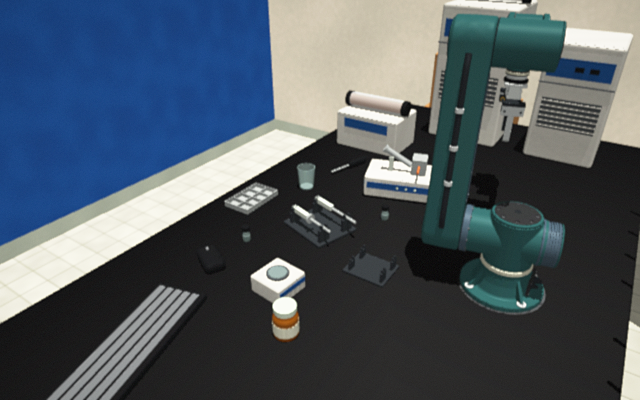

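```bash
python3 - <<'E'
import cv2, numpy as np
a=cv2.imread("pics/top0.png"); b=cv2.imread("pics/side0.png")
def c(im,x,y,w,h,s): return cv2.resize(im[y:y+h,x:x+w],None,fx=s,fy=s,interpolation=cv2.INTER_CUBIC)
t=np.hstack([c(a,280,163,80,80,5),c(a,395,190,100,100,4)])
u=np.hstack([c(a,185,195,57,50,4)[:,:228],c(b,360,140,80,67,4)[:200,:],c(b,280,185,84,67,3)[:200]])
t=np.vstack([t,np.zeros((200,800,3),np.uint8)]); 
u=u[:200,:800]; t[400:400+u.shape[0],:u.shape[1]]=u
cv2.imwrite("pics/crop1.png",t)
E
```

```text
(no output)
```

View pics/crop1.png

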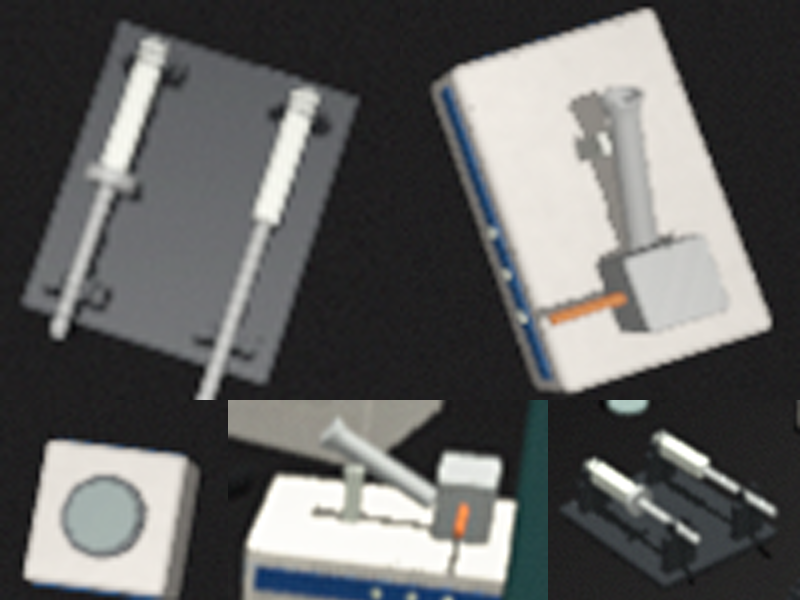

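```bash
cat > h.py <<'E'
import numpy as np
from station import robot, optics
from scipy.spatial.transform import Rotation as R
def cam(d,T=None):
    f=200/np.tan(np.radians(d["fov_y"])/2); M=np.array(d["cam_to_world"]) if T is None else T@np.array(d["T_tool_cam"])
    return f,d["cx"],d["cy"],M
def ray(c,u,v):
    f,cx,cy,M=c; r=M[:3,:3]@np.array([(u-cx)/f,-(v-cy)/f,-1]); return M[:3,3],r
def atz(c,u,v,z):
    o,r=ray(c,u,v); return o+r*(z-o[2])/r[2]
def proj(c,p):
    f,cx,cy,M=c; q=M[:3,:3].T@(np.asarray(p)-M[:3,3]); return np.array([cx-f*q[0]/q[2], cy+f*q[1]/q[2]])
def tri(*cs):
    A=np.zeros((3,3));b=np.zeros(3)
    for c,u,v in cs:
        o,r=ray(c,u,v); r=r/np.linalg.norm(r); P=np.eye(3)-np.outer(r,r); A+=P;b+=P@o
    return np.linalg.solve(A,b)
def tool(s=None):
    s=s or robot.observe(); T=np.eye(4);T[:3,:3]=R.from_quat(s["ee_rot"]).as_matrix();T[:3,3]=s["tool_pos"];return T
def wrist():
    import cv2
    T=tool(); d=optics.get_image("wrist"); return cam(d,T),d["frame"][:,:,::-1].copy()
def delta(T,Tg):  # row numbers from pose T to Tg
    D=np.linalg.inv(T)@Tg; return np.round(np.r_[D[:3,3],R.from_matrix(D[:3,:3]).as_rotvec()],4)
E
python3 - <<'E'
from h import *
d=optics.get_image("top");c=cam(d);e=cam(optics.get_image("side"))
P=lambda n,p:print(n,np.round(p,4))
hr=atz(c,310.6,171,.06);co=atz(c,302.4,198.2,.06);tip=atz(c,291.6,229.4,.056)
P("rear",hr);P("collar",co);P("tip",tip);print(np.linalg.norm(tip-hr))
P("rackcorners",[atz(c,280+x/5,163+y/5,.01) for x,y in[(120,22),(357,97),(265,383),(22,303)]])
P("mouth",atz(c,450.5,214.3,.16));P("tubelow",atz(c,455,251,.11))
P("mouth tri",tri((c,450.5,214.3),(e,360+(335-228)/4,140+(437-400)/4)))
P("inlet corners",[atz(c,395+(x-400)/4,190+y/4,.08) for x,y in[(652,10),(770,325),(562,390),(455,75)]])
P("win",atz(c,185+103/4,195+(516-400)/4,.056))
P("vials",[atz(c,372,255,.025),atz(c,259,153,.025)])
E
```

```text
rear [0.6305 0.0565 0.06  ]
collar [0.5514 0.078  0.06  ]
tip [0.4634 0.1061 0.056 ]
0.1743546869456806
rackcorners [[ 0.6544  0.0775  0.01  ]
 [ 0.611  -0.064   0.01  ]
 [ 0.4407 -0.0111  0.01  ]
 [ 0.4848  0.1306  0.01  ]]
mouth [ 0.4975 -0.3015  0.16  ]
tubelow [ 0.4082 -0.3265  0.11  ]
mouth tri [ 0.4964 -0.3034  0.1566]
inlet corners [[ 0.571  -0.3528  0.08  ]
 [ 0.3576 -0.4216  0.08  ]
 [ 0.3129 -0.2811  0.08  ]
 [ 0.5232 -0.2154  0.08  ]]
win [0.4747 0.3316 0.056 ]
vials [[ 0.3979 -0.1213  0.025 ]
 [ 0.692   0.2112  0.025 ]]
```

Candidates: rods in the big rack — left with collar (px 302,198), right plain (330,205, no collar → push rod). Racks: big (318,203, measured 178x148 mm ✓.) versus small empty one (282,285). The inlet is at (445,240), not the large machine at (570,140). The crop shows the collar on the left rod. Go above the inlet for a close look first, then on to the rack.

```bash
python3 -m jog '[[[0,0,-0.06,0,0,0],[0,0,-0.12,0,0,0],[0.355,-0.114,-0.15,0,0,0],[0.355,-0.114,-0.15,0,0,0],[0.355,-0.114,-0.15,0,0,0],[0.355,-0.114,-0.15,0,0,0],[0.355,-0.114,-0.15,0,0,0],[0.355,-0.114,-0.15,0,0,0],[0.355,-0.114,-0.15,0,0,0],[0.355,-0.114,-0.15,0,0,0]]]' 1
python3 - <<'E'
from h import *; import cv2
c,im=wrist(); cv2.imwrite("pics/w1.png",im); np.save("w1T.npy",np.array([tool()]))
print(np.round(tool(),4))
for p in [(.497,-.302,.16),(.408,-.3265,.11)]: print(proj(c,p))
E
```

```text
time_s: 1.5
tool_pos: [0.469, -0.3099, 0.3552]
ee_rot: [0.988, 0.151, -0.0, -0.0]
ft_force: [-0.0, -0.1, -0.4]
opening: 0.0939
finger_force: 0.0
[[ 9.545e-01  2.981e-01 -7.000e-04  4.685e-01]
 [ 2.981e-01 -9.545e-01 -2.000e-04 -3.104e-01]
 [-7.000e-04  0.000e+00 -1.000e+00  3.553e-01]
 [ 0.000e+00  0.000e+00  0.000e+00  1.000e+00]]
[318.71458586 157.0575813 ]
[316.50434806 214.52633667]
```

View pics/w1.png

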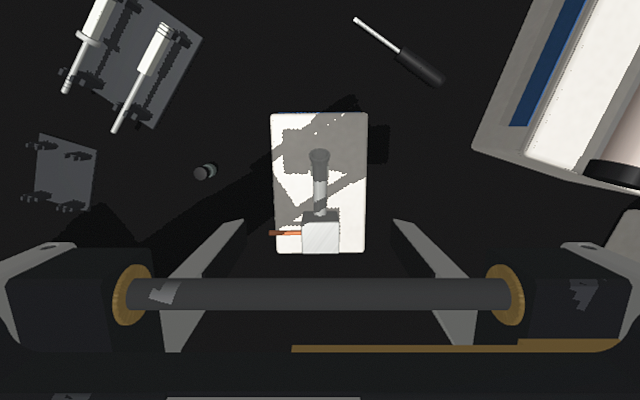

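```bash
python3 - <<'E'
import cv2, numpy as np
a=cv2.imread("pics/w1.png"); a=cv2.convertScaleAbs(a,alpha=1.5,beta=25)
def c(x,y,w,h,s): return cv2.resize(a[y:y+h,x:x+w],None,fx=s,fy=s,interpolation=cv2.INTER_CUBIC)
cv2.imwrite("pics/crop2.png",np.hstack([c(285,142,60,100,6),c(265,105,110,150,4)]))
E
```

```text
(no output)
```

View pics/crop2.png

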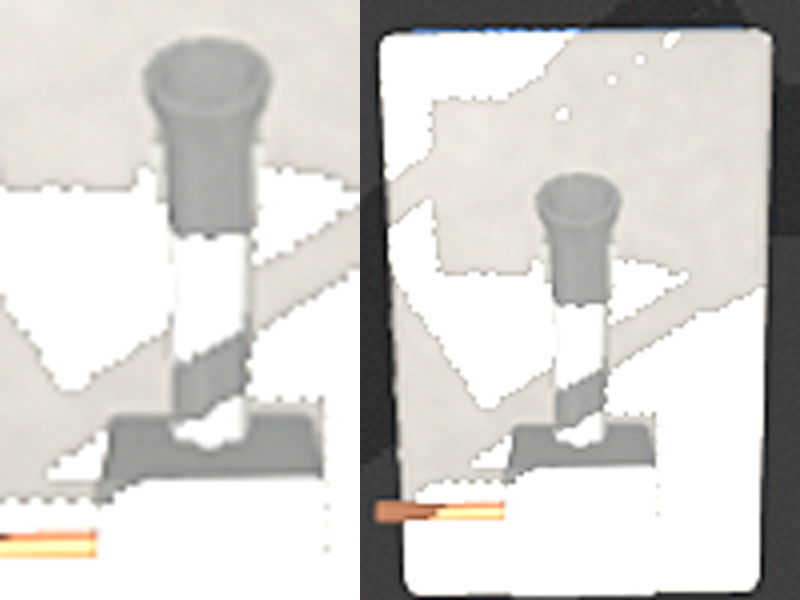

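```bash
python3 - <<'E'
from h import *
T=np.load("w1T.npy")[0]; d=optics.get_image("wrist"); c=cam(d,T)
m=atz(c,319.5,154.3,.16); print("mouth",m)
for s in (.02,.09):
  h=.16-s*.5
  for v,u in((172,320),(210,319.8)): print(h,v,atz(c,u,v,h))
Z=lambda u,v:atz(c,u,v,.08)
q=lambda x,y:(265+(x-360)/4,105+y/4)
C=[Z(*q(*p)) for p in[(380,32),(772,32),(758,592),(408,592)]]
print(np.round(C,4)); 
for a,b in((3,0),(2,1)): e=C[b]-C[a];print(np.degrees(np.arctan2(e[1],e[0])),np.linalg.norm(e))
e=C[0]-C[1];print(np.degrees(np.arctan2(e[1],e[0]))-90,np.linalg.norm(e))
t=cam(optics.get_image("top"));s=cam(optics.get_image("side"))
print("tri3",tri((c,319.5,154.3),(t,450.5,214.3),(s,386.7,149.2)))
# rim ellipse prediction check
y=np.radians(17.4);h=np.array([np.cos(y),np.sin(y),0]);n=h*np.cos(np.pi/6)+np.array([0,0,.5]);u=np.array([-np.sin(y),np.cos(y),0]);w=np.cross(n,u)
P=np.array([proj(c,m+.014*(np.cos(a)*u+np.sin(a)*w)) for a in np.linspace(0,6.28,60)]); print(P.min(0),P.max(0))
# gauge in wrist view: rear, collar, tip
for p in [(105,4),(88,36),(65,92)]: print(atz(c,*p,.055))
E
```

```text
mouth [ 0.5002037  -0.30252406  0.16      ]
0.15 172 [ 0.47714914 -0.31049096  0.15      ]
0.15 210 [ 0.42668954 -0.32601538  0.15      ]
0.115 172 [ 0.47225797 -0.31226513  0.115     ]
0.115 210 [ 0.41720645 -0.32920231  0.115     ]
[[ 0.5305 -0.2152  0.08  ]
 [ 0.5745 -0.3564  0.08  ]
 [ 0.3581 -0.4271  0.08  ]
 [ 0.3141 -0.2859  0.08  ]]
18.097266978392998 0.22763158894377586
18.101589509245528 0.2276326609775048
17.311214355840747 0.14789668127981873
tri3 [ 0.49775049 -0.30341985  0.15615308]
[308.59844818 148.1514128 ] [330.40446378 160.79406399]
[0.60714842 0.06067307 0.055     ]
[0.55661674 0.07928482 0.055     ]
[0.46546682 0.10391869 0.055     ]
```

The view shows the guide's mouth at (319.5,154), matching the predicted rim ellipse (308–330 px wide); mouth ≈ (0.499,−0.302,0.16), yaw ≈17.8°. Now go above the gauge.

```bash
python3 -m jog '[[[0.224,-0.326,0,0,0,0.605],[0.224,-0.326,0,0,0,0.605],[0.224,-0.326,0,0,0,0.605],[0.224,-0.326,0,0,0,0.605],[0.224,-0.326,0.05,0,0,0.605],[0.224,-0.326,0.15,0,0,0.605],[0.224,-0.326,0.15,0,0,0.605],[0.224,-0.326,0.15,0,0,0.605],[0.224,-0.326,0.15,0,0,0.605],[0.224,-0.326,0.15,0,0,0.605]]]' 1
python3 - <<'E'
from h import *; import cv2
c,im=wrist(); T=tool(); np.save("w2T.npy",T)
print(np.round(T,4))
for p in [(.5505,.0785,.055),(.465,.105,.055),(.634,.053,.055)]: print(proj(c,p))
cv2.imwrite("pics/w2.png",im)
E
```

```text
time_s: 2.95
tool_pos: [0.586, 0.0667, 0.2074]
ee_rot: [0.989, -0.151, 0.001, 0.0]
ft_force: [-1.0, -0.7, -0.5]
opening: 0.0937
finger_force: 0.0
[[ 9.544e-01 -2.986e-01  4.300e-03  5.864e-01]
 [-2.986e-01 -9.544e-01 -6.000e-04  6.660e-02]
 [ 4.300e-03 -7.000e-04 -1.000e+00  2.082e-01]
 [ 0.000e+00  0.000e+00  0.000e+00  1.000e+00]]
[316.97191749 217.02996318]
[317.23741547 284.73794746]
[316.35909045 142.86182228]
```

View pics/w2.png

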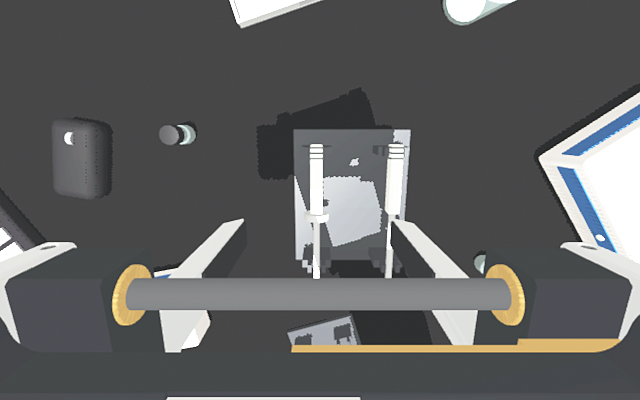

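The gauge handle is at (317,143–210) with its collar at (317,217), as predicted; the push rod at (395,…). Descend, grip, lift a little.

```bash
python3 -m jog '[[[0,0,0.06,0,0,0],[0,0,0.12,0,0,0],[0,0,0.15,0,0,0],[0,0,0.17,0,0,0],[0,0,0.17,0,0,0],[0,0,0.17,0,0,0]]]' 1
python3 -m jog '[[[0,0,0,0,0,0],[0,0,0,0,0,0],[0,0,0,0,0,0],[0,0,0,0,0,0],[0,0,0,0,0,0],[0,0,0,0,0,0],[0,0,0,0,0,0],[0,0,0,0,0,0]]]' 0
```

```text
time_s: 3.75
tool_pos: [0.5872, 0.0674, 0.0382]
ee_rot: [0.989, -0.151, 0.002, -0.0]
ft_force: [0.4, 0.1, -0.4]
opening: 0.0941
finger_force: 0.0
time_s: 4.75
tool_pos: [0.5854, 0.0682, 0.0354]
ee_rot: [0.989, -0.15, -0.0, 0.0]
ft_force: [-1.0, 1.0, 0.3]
opening: 0.0172
finger_force: 0.0
```

```bash
python3 -m jog '[[[0,0,0,0,0,0],[0,0,0,0,0,0],[0,0,0,0,0,0]]]' 0
python3 -m jog '[[[0,0,-0.02,0,0,0],[0,0,-0.04,0,0,0],[0,0,-0.1,0,0,0],[0,0,-0.15,0,0,0],[0,0,-0.21,0,0,0],[0,0,-0.25,0,0,0],[0,0,-0.25,0,0,0],[0,0,-0.25,0,0,0]]]' 0
python3 - <<'E'
from h import *; import cv2
d=optics.get_image("top");e=optics.get_image("side")
T=tool();print(np.round(T,4))
g=T[:3,3]-.019*T[:3,2]; x=-T[:3,0]; o=g+.036*x
t,s=cam(d),cam(e)
for n,p in(("rear",o-.088*x),("grip",g),("o",o),("tip",o+.09*x)): print(n,p,proj(t,p),proj(s,p))
A=d["frame"][:,:,::-1];B=e["frame"][:,:,::-1]
def c(a,p): x,y=p.astype(int);return cv2.resize(a[y-50:y+50,x-50:x+50],None,fx=4,fy=4,interpolation=cv2.INTER_CUBIC)
pt,ps=proj(t,o),proj(s,o); print(pt.astype(int)-50,ps.astype(int)-50)
cv2.imwrite("pics/crop3.png",np.hstack([c(A,pt),c(B,ps)]))
E
```

```text
time_s: 5.12
tool_pos: [0.5854, 0.0682, 0.0354]
ee_rot: [0.989, -0.15, -0.0, 0.0]
ft_force: [0.0, 1.1, 0.5]
opening: 0.0138
finger_force: 30.0
time_s: 6.12
tool_pos: [0.5849, 0.0682, 0.2835]
ee_rot: [0.989, -0.15, -0.001, 0.0]
ft_force: [-0.3, 0.2, -2.1]
opening: 0.0141
finger_force: 30.0
[[ 9.550e-01 -2.967e-01 -5.400e-03  5.844e-01]
 [-2.967e-01 -9.550e-01 -2.000e-04  6.820e-02]
 [-5.100e-03  1.800e-03 -1.000e+00  2.823e-01]
 [ 0.000e+00  0.000e+00  0.000e+00  1.000e+00]]
rear [0.63421023 0.05275897 0.30103488] [310.61662112 141.74954288] [290.67446746 134.1541063 ]
grip [0.58455254 0.06818764 0.30129986] [303.17387269 163.13099921] [301.5687133  139.49584142]
o [0.55017415 0.07886903 0.30148331] [297.92896419 178.19852209] [309.46008936 143.36519054]
tip [0.46422815 0.10557251 0.30194193] [284.47435046 216.85080743] [330.56141298 153.7117242 ]
[247 128] [259  93]
```

View pics/crop3.png

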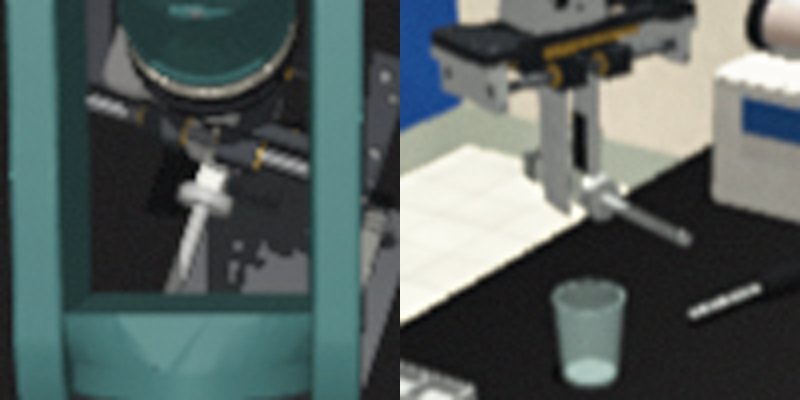

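```bash
cat >> h.py <<'E'
M=np.array([.499,-.302,.16]); Y=np.radians(17.8)
n=np.array([np.cos(Y)*np.cos(np.pi/6),np.sin(Y)*np.cos(np.pi/6),.5])
ty=np.array([np.sin(Y),-np.cos(Y),0])
def ins(out,off=.036,m=M):
    T=np.eye(4); T[:3,:3]=np.c_[n,ty,np.cross(n,ty)]
    T[:3,3]=m+n*(out+off)+.019*T[:3,2]; return T
E
python3 - <<'E'
from h import *
T=tool()
T[:3,:3]=R.from_rotvec([0,0,-np.radians(17.3)]).as_matrix()@np.diag([1,-1,-1.])
print(delta(T,ins(.14)),np.round(ins(.14),3))
E
```

```text
[ 0.161   0.2857  0.0508  0.1603  0.507  -0.5984] [[ 0.825  0.306  0.476  0.653]
 [ 0.265 -0.952  0.153 -0.253]
 [ 0.5    0.    -0.866  0.232]
 [ 0.     0.     0.     1.   ]]
```

```bash
python3 -m jog '[[[0.161,0.286,0.02,0.16,0.507,-0.598],[0.161,0.286,0.051,0.16,0.507,-0.598],[0.161,0.286,0.051,0.16,0.507,-0.598],[0.161,0.286,0.051,0.16,0.507,-0.598],[0.161,0.286,0.051,0.16,0.507,-0.598],[0.161,0.286,0.051,0.16,0.507,-0.598],[0.161,0.286,0.051,0.16,0.507,-0.598],[0.161,0.286,0.051,0.16,0.507,-0.598],[0.161,0.286,0.051,0.16,0.507,-0.598],[0.161,0.286,0.051,0.16,0.507,-0.598]]]' 0
cat > look.py <<'E'
import sys; from h import *; import cv2
d=optics.get_image("top");e=optics.get_image("side");T=tool();print(np.round(T,4),"remaining to 0:",delta(T,ins(0)))
g=T[:3,3]-.019*T[:3,2]; x=-T[:3,0]; o=g+.036*x; tip=o+.09*x
t,s=cam(d),cam(e)
for k,p in(("o",o),("tip",tip),("mouth",M),("low",M-n*.05)): print(k,np.round(p,4),proj(t,p).round(1),proj(s,p).round(1))
def c(a,p):
    x,y=p.astype(int)-35; print("off",x,y);return cv2.resize(a[y:y+70,x:x+70],None,fx=5.7,fy=5.7,interpolation=cv2.INTER_CUBIC)
im=np.hstack([c(d["frame"][:,:,::-1],proj(t,(M+o)/2)),c(e["frame"][:,:,::-1],proj(s,(M+o)/2))])
cv2.imwrite(sys.argv[1],im)
E
python3 look.py pics/crop4.png
```

```text
time_s: 7.48
tool_pos: [0.6545, -0.2513, 0.2352]
ee_rot: [0.954, 0.151, 0.256, -0.04]
ft_force: [1.2, -0.3, -0.3]
opening: 0.0137
finger_force: 30.0
[[ 0.8238  0.3072  0.4764  0.6545]
 [ 0.2665 -0.9516  0.1528 -0.2517]
 [ 0.5003  0.0011 -0.8658  0.2351]
 [ 0.      0.      0.      1.    ]] remaining to 0: [-1.431e-01  1.000e-04  2.300e-03  1.000e-04 -4.000e-04  1.900e-03]
o [ 0.6158 -0.2642  0.2336] [443.3 160.7] [351.3 124.7]
tip [ 0.5416 -0.2882  0.1885] [448.3 194.9] [373.  139.2]
mouth [ 0.499 -0.302  0.16 ] [450.7 213.7] [385.4 148.3]
low [ 0.4578 -0.3152  0.135 ] [453.2 231.1] [397.4 156.3]
off 412 152
off 333 101
```

View pics/crop4.png

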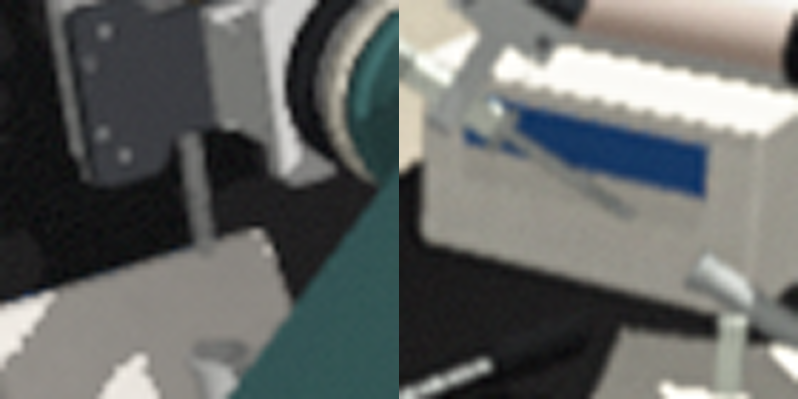

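Tip is at (448.5,195) top / (373.4,138.4) side, in line with the mouth (450.9,213.8) / (386.2,148) within about 1 mm. Enter slowly.

```bash
python3 -m jog '[[[-0.02,0,0.002,0,0,0],[-0.04,0,0.003,0,0,0],[-0.05,0,0.003,0,0,0],[-0.06,0,0.003,0,0,0],[-0.07,0,0.003,0,0,0],[-0.07,0,0.003,0,0,0],[-0.07,0,0.003,0,0,0]]]' 0
python3 - <<'E'
from h import *
s=robot.observe();T=tool(s);print(delta(T,ins(0)),np.round(T[:3,:3].T@s["ft_force"],2),np.round(s["wrist_torque"],2))
E
```

```text
time_s: 8.45
tool_pos: [0.5983, -0.2708, 0.1973]
ee_rot: [0.954, 0.15, 0.256, -0.04]
ft_force: [0.5, -0.9, -1.1]
opening: 0.0137
finger_force: 30.0
[-0.0728 -0.0007 -0.0008  0.0005 -0.0005  0.0005] [-0.34  1.    1.07] [-0.08  0.32 -0.06]
```

Tip is about 17 mm inside with no contact force; continue to near the stop.

```bash
python3 -m jog '[[[-0.012,0,0,0,0,0],[-0.024,0,0,0,0,0],[-0.036,0,0,0,0,0],[-0.048,0,0,0,0,0],[-0.058,0,0,0,0,0],[-0.064,0,0,0,0,0],[-0.066,0,0,0,0,0],[-0.066,0,0,0,0,0]]]' 0
cat > f.py <<'E'
from h import *
s=robot.observe();T=tool(s);print(delta(T,ins(0)),np.round(T[:3,:3].T@s["ft_force"],2),np.round(s["wrist_torque"],2))
E
python3 f.py
```

```text
time_s: 9.45
tool_pos: [0.5437, -0.2883, 0.1641]
ee_rot: [0.954, 0.15, 0.256, -0.04]
ft_force: [-0.6, -0.6, -0.5]
opening: 0.0138
finger_force: 30.0
[-0.0065 -0.0007 -0.0008  0.0004 -0.0002  0.0005] [-0.9   0.39  0.07] [-0.11  0.23  0.02]
```

Free still; about 6 mm left. Small steps with force checks.

```bash
python3 -m jog '[[[-0.002,0,0,0,0,0],[-0.004,0,0,0,0,0],[-0.004,0,0,0,0,0]]]' 0; python3 f.py
python3 -m jog '[[[-0.001,0,0,0,0,0],[-0.002,0,0,0,0,0],[-0.002,0,0,0,0,0]]]' 0; python3 f.py
```

```text
time_s: 9.82
tool_pos: [0.5421, -0.2888, 0.1635]
ee_rot: [0.954, 0.15, 0.258, -0.04]
ft_force: [4.4, 1.4, 0.4]
opening: 0.0136
finger_force: 30.0
[-0.0048 -0.0006 -0.0006  0.0009 -0.0045  0.0013] [4.19 0.01 2.01] [ 0.23 -0.64  0.06]
time_s: 10.2
tool_pos: [0.542, -0.2888, 0.1636]
ee_rot: [0.953, 0.15, 0.26, -0.04]
ft_force: [9.1, 2.6, -0.0]
opening: 0.0139
finger_force: 30.0
[-0.0048 -0.0006 -0.0004  0.0013 -0.0082  0.0019] [8.11 0.27 4.82] [ 0.42 -1.36  0.02]
```

```bash
python3 -m jog '[[[-0.001,0,0,0,0,0],[-0.001,0,0,0,0,0],[-0.001,0,0,0,0,0]]]' 0; python3 f.py
```

```text
time_s: 10.58
tool_pos: [0.542, -0.2888, 0.1638]
ee_rot: [0.953, 0.15, 0.261, -0.04]
ft_force: [11.7, 3.0, 0.3]
opening: 0.0136
finger_force: 30.0
[-0.0048 -0.0006 -0.0003  0.0015 -0.01    0.0023] [10.48  0.74  5.88] [ 0.54 -1.71  0.04]
```

```bash
python3 - <<'E'
from h import *; import cv2
d=optics.get_image("top");e=optics.get_image("side")
t,s=cam(d),cam(e); print(proj(t,M),proj(s,M),proj(s,M+n*.08),proj(s,M-n*.08))
def c(a,x,y):return cv2.resize(a[y:y+40,x:x+40],None,fx=10,fy=10,interpolation=cv2.INTER_CUBIC)
cv2.imwrite("pics/crop5.png",np.hstack([c(d["frame"][:,:,::-1],430,190),c(e["frame"][:,:,::-1],365,128)]))
E
```

```text
[450.67522941 213.71610624] [385.44064072 148.28795044] [366.2053248 135.3765131] [404.57620031 161.13242775]
```

View pics/crop5.png

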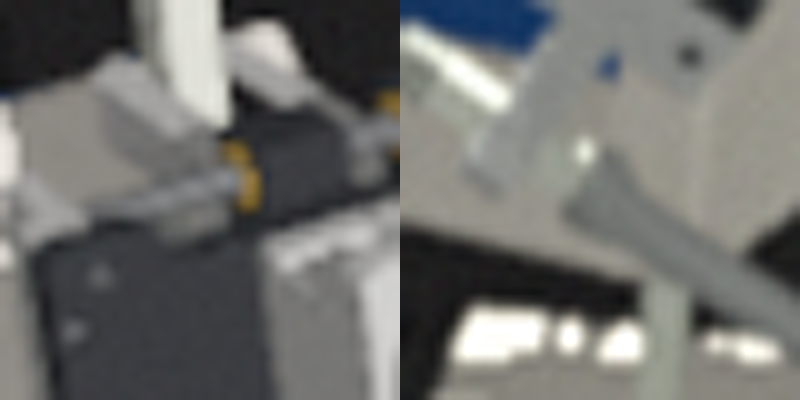

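The collar (bright, at (585,150) in the crop) sits flush on the flared rim (605,150)–(575,210), pressed with about 10 N. Draw out along the axis.

```bash
python3 -m jog '[[[0.003,0,0,0,0,0],[0.015,0,0,0,0,0],[0.03,0,0,0,0,0],[0.05,0,0,0,0,0],[0.07,0,0,0,0,0],[0.09,0,0,0,0,0],[0.11,0,0,0,0,0],[0.13,0,0,0,0,0],[0.13,0,0,0,0,0],[0.13,0,0,0,0,0]]]' 0
python3 - <<'E'
from h import *
T=tool();print(delta(T,ins(0)),np.round(T,4))
# final: gauge dir yaw; gauge x = -tool x
W=np.array([.4747,.3316,.056+.042])
for yaw in (-17.,0.,10.,20.):
    G=np.eye(4);G[:3,:3]=R.from_rotvec([0,0,np.radians(yaw)]).as_matrix()@np.diag([1,-1,-1.])
    x=G[:3,0]; G[:3,3]=W+x*(.09+.038)-np.array([0,0,.019])
    print(yaw,G[:3,3],np.hypot(*G[:2,3]))
    if yaw==0:
        U=G.copy();U[:3,3]=[.60,0,.32]; print("T->U",delta(T,U),"U->G",delta(U,G))
E
```

```text
time_s: 11.92
tool_pos: [0.6448, -0.2554, 0.2249]
ee_rot: [0.954, 0.15, 0.255, -0.04]
ft_force: [-0.4, -0.0, -0.4]
opening: 0.0138
finger_force: 30.0
[-0.129  -0.0003 -0.0012 -0.0005  0.001   0.0006] [[ 8.249e-01  3.064e-01  4.751e-01  6.448e-01]
 [ 2.654e-01 -9.519e-01  1.530e-01 -2.554e-01]
 [ 4.991e-01 -1.000e-04 -8.665e-01  2.249e-01]
 [ 0.000e+00  0.000e+00  0.000e+00  1.000e+00]]
-17.0 [0.59710701 0.29417642 0.079     ] 0.665639953018609
0.0 [0.6027 0.3316 0.079 ] 0.6878995929639732
T->U [ 0.0783 -0.2569 -0.0646 -0.0815 -0.5183  0.3042] U->G [ 0.0027 -0.3316  0.241   0.      0.      0.    ]
10.0 [0.60075539 0.35382697 0.079     ] 0.6972091249214455
20.0 [0.59498066 0.37537858 0.079     ] 0.7034991524182164
```

```bash
python3 -m jog '[[[0.03,0,-0.04,0,0,0],[0.078,-0.257,-0.065,-0.082,-0.518,0.304],[0.078,-0.257,-0.065,-0.082,-0.518,0.304],[0.078,-0.257,-0.065,-0.082,-0.518,0.304],[0.078,-0.257,-0.065,-0.082,-0.518,0.304],[0.078,-0.257,-0.065,-0.082,-0.518,0.304],[0.078,-0.257,-0.065,-0.082,-0.518,0.304],[0.078,-0.257,-0.065,-0.082,-0.518,0.304]]]' 0
python3 -m jog '[[[0.003,-0.332,0,0,0,0],[0.003,-0.332,0,0,0,0],[0.003,-0.332,0,0,0,0],[0.003,-0.332,0,0,0,0],[0.003,-0.332,0,0,0,0],[0.003,-0.332,0.06,0,0,0],[0.003,-0.332,0.12,0,0,0],[0.003,-0.332,0.15,0,0,0],[0.003,-0.332,0.15,0,0,0],[0.003,-0.332,0.15,0,0,0]]]' 0
python3 - <<'E'
from h import *
T=tool();print(np.round(T,4))
G=np.eye(4);G[:3,:3]=np.diag([1,-1,-1.]);G[:3,3]=[.6027,.3316,.079];print(delta(T,G))
E
```

```text
time_s: 12.92
tool_pos: [0.5995, -0.0022, 0.32]
ee_rot: [1.0, -0.002, 0.0, 0.001]
ft_force: [0.7, 0.5, -1.5]
opening: 0.0135
finger_force: 30.0
time_s: 14.18
tool_pos: [0.6046, 0.3306, 0.1725]
ee_rot: [1.0, -0.001, 0.002, -0.0]
ft_force: [-0.2, -0.1, -0.3]
opening: 0.0136
finger_force: 30.0
[[ 1.000e+00 -2.500e-03  4.200e-03  6.046e-01]
 [-2.500e-03 -1.000e+00  5.000e-04  3.306e-01]
 [ 4.200e-03 -5.000e-04 -1.000e+00  1.725e-01]
 [ 0.000e+00  0.000e+00  0.000e+00  1.000e+00]]
[-0.0023 -0.0009  0.0934 -0.0005 -0.0042 -0.0025]
```

```bash
python3 -m jog '[[[-0.002,0,0.04,0,0,0],[-0.002,0,0.07,0,0,0],[-0.002,0,0.092,0,0,0],[-0.002,0,0.092,0,0,0],[-0.002,0,0.092,0,0,0],[-0.002,0,0.092,0,0,0]]]' 0
python3 - <<'E'
from h import *; import cv2
d=optics.get_image("top");e=optics.get_image("side");T=tool();print(np.round(T[:3,3],4))
t,s=cam(d),cam(e); x=-T[:3,0]; o=T[:3,3]-.019*T[:3,2]+.038*x; tip=o+.09*x
W=[.4747,.3316,.056]
for p in (o,tip,W): print(np.round(p,4),proj(t,p).round(1),proj(s,p).round(1))
print((proj(t,tip)-25).astype(int),(proj(s,tip)-25).astype(int))
def c(a,p):
    x,y=(p-25).astype(int);return cv2.resize(a[y:y+50,x:x+50],None,fx=8,fy=8,interpolation=cv2.INTER_CUBIC)
cv2.imwrite("pics/crop6.png",np.hstack([c(d["frame"][:,:,::-1],proj(t,tip)),c(e["frame"][:,:,::-1],proj(s,tip))]))
E
```

```text
time_s: 14.92
tool_pos: [0.6026, 0.3321, 0.0813]
ee_rot: [1.0, -0.0, 0.003, -0.001]
ft_force: [0.1, -1.5, -0.6]
opening: 0.0136
finger_force: 30.0
[0.602  0.332  0.0802]
[0.5639 0.332  0.0991] [208.4 189.4] [250.1 247.1]
[0.4739 0.332  0.0987] [206.2 222.4] [277.6 259. ]
[0.4747 0.3316 0.056 ] [210.7 224. ] [278.3 272.3]
[181 197] [252 233]
```

View pics/crop6.png

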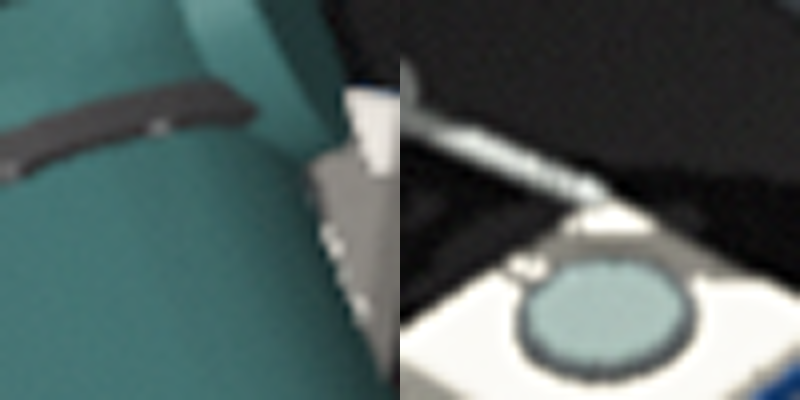

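The side crop shows the tip at (277.6,257), straight above the window centre (277.9,272.4), 43–47 mm above the glass. The rod is level to about 1°. Let it settle, then hand in.

```bash
python3 -m jog '[[[0,0,0.003,0,0,0],[0,0,0.003,0,0,0],[0,0,0.003,0,0,0],[0,0,0.003,0,0,0],[0,0,0.003,0,0,0]]]' 0
python3 -c "
from station import close_job; print(close_job())"
```

```text
time_s: 15.65
tool_pos: [0.6012, 0.3316, 0.0754]
ee_rot: [1.0, -0.0, 0.001, 0.0]
ft_force: [0.7, -0.7, -0.8]
opening: 0.0141
finger_force: 30.0
the job is handed in; nothing more can be done
None
```

I handed the job in at 15.7 s: the gauge rod went down the guide tube until its collar stopped on the mouth (about 10 N), was drawn fully out, and is held level with its tip about 4 cm above the reader's window; no verdict was returned.

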